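# Poke the drill bushing out of its guide block over the knock-out post

## Robot

A 6-joint arm with a two-finger parallel gripper is mounted at the origin on the work surface. World frame = base frame: x ahead of the robot, y to its left, z up, the work surface at z = 0. Lengths are in m, angles in degrees, forces in N, time in s.
With the tool pointing down it reaches from about 0.35 to 0.95 m from the base axis. Payload 17.4 kg.
Tool frame: the origin (TCP) lies midway between the tips of the shut fingers; the grasp point (between the pads) lies 19 mm behind it; x points along the fingers, y is the direction in which the jaws open and shut, and the axes are right-handed (so a half turn about x gives the same grasp; the last joint's range is limited). The gripper opens to 93 mm and grips with 3 to 60 N. Pads are 15 mm wide; open, the fingers measure 128 mm over their backs; the gripper's body (75 mm by 188 mm) begins 65 mm behind the grasp point.
Start: joints at [69.339, 6.646, 82.598, -0, 90.757, -2.166], TCP at [0.214, 0.64, 0.219] pointing down, gripper open.
Joint ranges: [-162.19, 162.19], [-47.58, 125.68], [4.15, 143.07], [-65.23, 245.23], [0.69, 171.88], [-170.13, 170.13]. Speed limits (degrees/s): [108.29, 108.29, 127.2, 180, 180, 180].

## Interface

Orientations are given as a 3x3 rotation matrix whose columns are the frame's x, y, z axes.
In Python, from rig import goto, move_straight, move_joints, open_gripper, grasp, hold, ik, observe, camera, get_calibration, Unreachable, job_done gives the robot as it stands. The module is installed in compiled form; this text tells all that it offers. Calls block until the motion is done:
- goto(position, orientation): joint-space move of the TCP to a pose.
- move_straight(position, orientation=None, feed=0.15, stop_force=None): straight line of the TCP; orientation=None keeps the orientation; feed is the mean speed in m/s. With stop_force (N) it stops when the force on the tool has changed by that much, and returns True; else False.
- move_joints(angles): joint-space move.
- open_gripper() and grasp(newtons=None): open the fingers fully, or close them until they stop; newtons is the grip in N (None keeps the last).
- hold(seconds).
- ik(position, orientation): joint angles nearest the present ones, or None.
- observe(): the state.
- camera(name): name is "scene" or "top" or "wrist"; returns (picture, depth): 400x640x3 uint8, blue, green, red; 400x640 float32, m along the optical axis (not along the pixel's ray), 0 where there is no reading.
- get_calibration(name): a dict with "intrinsics" (3x3 intrinsics, pixels), "k1" (the pictures are not rectified: a ray, as slopes to the right and down, at radius r is drawn at 1 + k1 r^2 times it, then the intrinsics apply), "eye" and "orientation" of the camera in the world. Camera axes: x right, y up, looking along -z (the intrinsics and any distortion apply to the point x, -y, -z); pixel columns grow to the right and rows downward; lengths in m; the calibration is good to about 2 mm. A picture is of the moment at which its call begins: read the wrist's pose just before it. get_calibration takes no time and is no camera call; for the wrist camera it gives the pose at the moment of the call.
A pose or a line that the arm cannot do raises Unreachable and nothing moves.
- job_done(): hands the job in, once; it reports no verdict.
The state is a dict: "time_s": time; "joint_positions": joint angles; "dq": joint speeds; "joint_torque": joint torques, N m; "eef_pos": TCP position; "tool_rot": TCP orientation; "ft_force": force on the tool from outside, world axes, zero at the start; "moment": the same for the moment, N m; "finger_gap": finger opening in m.
Only numpy, scipy, OpenCV 4.12 (cv2) and the standard library are available. Lean on these libraries where they do the work, as an engineer would, in place of code of your own. Each camera call takes 0.05 s, during which the arm holds its last target.

## Task

Pick up the blue drill guide block and lower it, right way up, over the steel pin of the red knock-out post so that the pin enters the access hole under the block and pokes the tight brass bushing up; press the block down until it sits on the red anvil. Feel for the hole and press gently: never push on the post with more than about 35 N. Then lift the bushing out and stand it upright in the green tray, leaving the block sitting on the post and the glue bottle, jar and screwdriver undisturbed.

Things in the scene. Friction and masses are not known exactly. Their poses are not given: they have to be found in the camera images.
- block_center (a point): Blue metal drill guide block, 80 mm (its x) by 48 mm (its y) by 42 mm high, 0.32 to 0.44 kg, loose on the bench, top up. The point is its centre, 21 mm above its underside, on the axis of its holes. A recess 25 mm across, 26 mm deep, in the middle of its top holds the bushing; spring pads in the recess wall, 5 to 13 mm above the recess floor, grip it.
- access_hole (a point): Mouth of the round access hole in the block's underside, at the middle of that face, on the axis of the recess: 14 mm across, sharp-edged, unseen from above; it goes up 16 mm through the block's floor into the recess.
- bushing_center (a point): Brass bushing, 24 mm in diameter, 26 mm high, 85 g, bottom closed (the dark bore is a marking). The point is its centre, z axis up. It starts home in the block's recess, flush with the top, held by about 8 to 14 N of friction. Raised over 13 mm, it is loose. With the block down on the anvil it rests on the pin, 18 mm proud of the block, 8 mm still inside.
- post: Knock-out post, screwed to the bench. Origin at the middle of the underside of its dark base plate (110 mm along x, 90 mm along y, 12 mm thick). On it stands a red anvil 40 by 40 mm, its flat top 40 mm above the origin. When the block rests on the anvil, the block's centre is 61 mm above the origin.
- pin_nominal (a point): Where the top of the post's steel pin should be: over the post's origin, 74 mm up (34 mm above the anvil). The pin is 12 mm thick, flat-topped, nearly sharp-edged, rigid. It was set by hand: it really stands up to 4 mm off this point along the post's x and up to 4 mm along its y, anew each time, and the measured pose does not show it. Its height is true.
- tray: Green open tray, fixed to the bench, 130 mm (its x) by 110 mm (its y), rim 25 mm above the bench, walls 4 mm, floor 4 mm thick. Origin at the middle of its underside.
- glue: Bystander: yellow glue bottle, 54 mm in diameter, 150 mm high, standing; origin at the middle of its underside.
- jar: Bystander: amber jar, 66 mm in diameter, 80 mm high, standing; origin at the middle of its underside.
- screwdriver: Bystander: red-handled screwdriver lying on the bench between the robot and the post, about 0.2 m long along its x, up to 26 mm thick; origin near its middle.

How it is judged (in metres and radians):
On the way, in this order (a step that is already met when the one before it is completed fails the run):
1. the pin has entered the block's access hole: the block is over the post, right way up, its centre less than 88 mm above the post's foot (horizontal distance between block_center and post below 0.012 m and z of block_center in the frame of post below 0.088 m and angle between block_center's own z axis and vertical below 0.12 rad).
2. the bushing is poked up at least 15 mm and the block is down on the anvil (within 3 mm) (horizontal distance between block_center and post below 0.012 m and z of block_center in the frame of post below 0.064 m and z of bushing_center in the frame of block_center above 0.023 m), for 0.2 s.
At the end, for the whole second after the job is handed in: The bushing stands upright (within 0.1 rad, the same end up) at rest on the tray's floor, and the block sits level on the post's anvil (within 3 mm of fully down), both released (horizontal distance between block_center and post below 0.012 m and z of block_center in the frame of post between 0.056 and 0.064 m and angle between block_center's own z axis and vertical below 0.08 rad and x of bushing_center in the frame of tray between -0.056 and 0.056 m and y of bushing_center in the frame of tray between -0.046 and 0.046 m and z of bushing_center in the frame of tray below 0.022 m and angle between bushing_center's own z axis and vertical below 0.1 rad and linear speed of each of bushing, block below 0.02 m/s); the robot touches nothing.
It fails at once if the block or the bushing pushes on the post with more than 35 N (contact force between any of block, bushing and post above 35 N).
It fails at once if the robot pushes on the post with more than 35 N (contact force between any of the fingers, the arm and post above 35 N).
It fails at once if the glue bottle, jar or screwdriver is moved more than 20 mm or knocked over (distance of any of glue, jar, screwdriver from where it was at the start of the episode above 0.02 m or angle between any of glue, jar's own z axis and vertical above 0.3 rad).
It also fails if it takes over 72 s, if anything falls off the work surface, if the arm or the gripper's body presses on something with over 40 N, if the wrist force passes 120 N, or if a joint passes its speed limit or range.

## Working session

There is one attempt and no reset: what is moved stays moved. The work goes in short steps, each a Python script; the robot and the scene stay as the last script left them, time stands still between calls to the robot, and variables do not carry over. Pictures are saved under pics/ and viewed, and the job is handed in when it is done.

```bash
ls; mkdir -p pics
cat > h.py <<'E'
import numpy as np, cv2
from rig import *
def ray(cal,u,v):
    K=np.array(cal["intrinsics"]);k1=cal["k1"]
    xd=(u-K[0,2])/K[0,0]; yd=(v-K[1,2])/K[1,1]
    x,y=xd,yd
    for _ in range(20):
        f=1+k1*(x*x+y*y); x,y=xd/f,yd/f
    d=np.array([x,-y,-1.0]); return np.array(cal["orientation"])@d
def at_z(cal,u,v,z):
    d=ray(cal,u,v);e=np.array(cal["eye"]);return e+d*(z-e[2])/d[2]
def at_depth(cal,u,v,dep):
    return np.array(cal["eye"])+ray(cal,u,v)*dep
def snap(name,fn):
    cal=get_calibration(name); p,d=camera(name); cv2.imwrite(f"pics/{fn}.png",p); np.savez(f"{fn}.npz",p=p,d=d,K=cal["intrinsics"],k1=cal["k1"],eye=cal["eye"],ori=cal["orientation"]); return cal,p,d
def load(fn):
    z=np.load(fn+".npz"); return dict(intrinsics=z["K"],k1=float(z["k1"]),eye=z["eye"],orientation=z["ori"]),z["p"],z["d"]
E
python3 - <<'E'
from h import *
for n in("top","scene","wrist"):
    c,p,d=snap(n,n+"0"); print(n,c)
print(observe())
E
```

```text
pics
top {'intrinsics': array([[410.56303703,   0.        , 319.00428646],
       [  0.        , 410.56303703, 199.05514258],
       [  0.        ,   0.        ,   1.        ]]), 'k1': 0.011174898395926062, 'eye': array([0.50190348, 0.01747196, 0.94431179]), 'orientation': array([[ 0.02054575,  0.99644094, -0.0817516 ],
       [-0.99940321,  0.02274015,  0.02600227],
       [ 0.02776877,  0.08116857,  0.99631348]])}
scene {'intrinsics': array([[502.9272518 ,   0.        , 321.02985991],
       [  0.        , 502.9272518 , 200.12940976],
       [  0.        ,   0.        ,   1.        ]]), 'k1': -0.12513912209195213, 'eye': array([ 1.14189531, -0.08014534,  0.90753555]), 'orientation': array([[ 0.13414704, -0.81006554,  0.57078752],
       [ 0.99089872,  0.10317207, -0.08645948],
       [ 0.01114852,  0.57719091,  0.81653314]])}
wrist {'intrinsics': array([[277.50074001,   0.        , 315.74037047],
       [  0.        , 277.50074001, 195.88746686],
       [  0.        ,   0.        ,   1.        ]]), 'k1': -0.04553926304427128, 'eye': array([0.14877868, 0.66211776, 0.3836648 ]), 'ori
[... 247 characters left out ...]
01, -7.03161022e-04,
        9.07562549e+01, -2.16461803e+00]), 'dq': array([ 0.02213135, -0.09870666, -0.0885494 , -0.06171988,  0.04022642,
        0.02576662]), 'joint_torque': array([ 1.51835000e-03, -7.21761203e+01, -6.22950983e+01,  7.79009471e-02,
        2.26014946e-02, -2.44000864e-05]), 'eef_pos': array([0.21408855, 0.63999107, 0.21809491]), 'tool_rot': array([[-2.91685935e-04,  3.17248206e-01,  9.48342496e-01],
       [-8.08286748e-04,  9.48342152e-01, -3.17248340e-01],
       [-9.99999631e-01, -8.59069552e-04, -2.01905466e-05]]), 'ft_force': array([ 0.4843674 , -0.42645222, -0.17842293]), 'moment': array([ 0.01579063, -0.01395619,  0.07083192]), 'finger_gap': 0.09317234238303192}
```

View pics/top0.png

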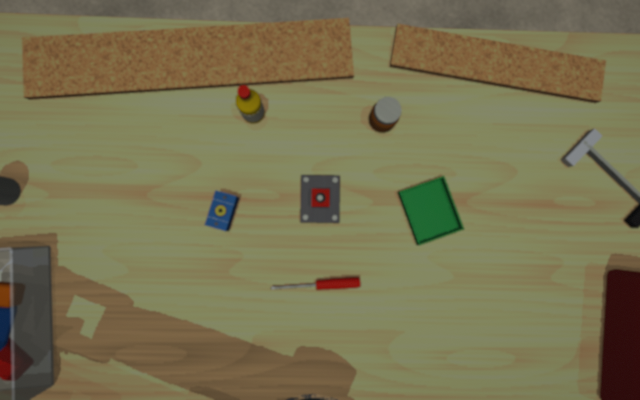

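View pics/scene0.png

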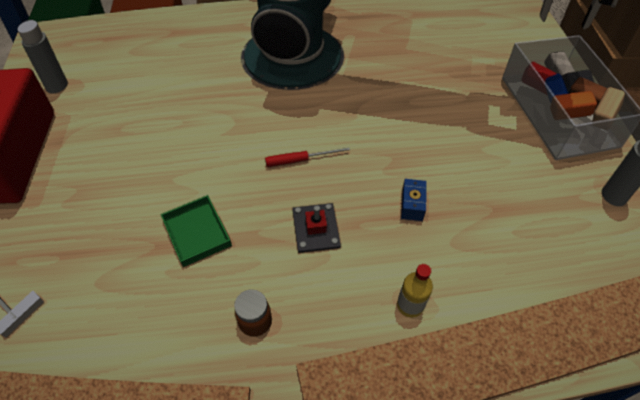

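View pics/wrist0.png

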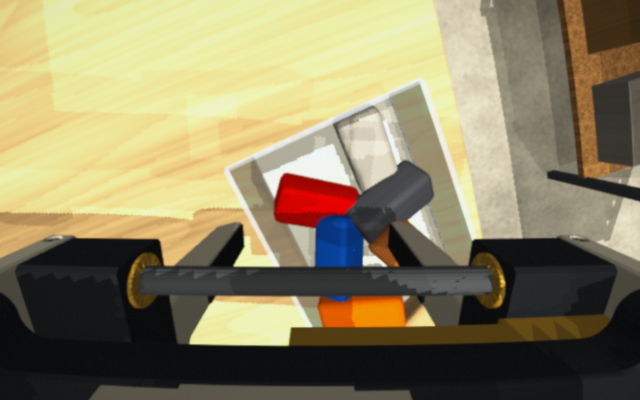

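Top view: block at about (221,210), post about (320,198), tray about (430,210), screwdriver (316,285), glue (250,103), jar (385,113). I'll enlarge the crops.

Run:
```python
from h import *
c,p,d=load("top0")
def crop(x0,y0,w,h,s): return cv2.resize(p[y0:y0+h,x0:x0+w],None,fx=s,fy=s,interpolation=cv2.INTER_CUBIC)
a=crop(195,180,50,60,8);b=crop(295,170,50,60,8)
cv2.imwrite("pics/crop1.png",np.clip(1.8*np.hstack([a,b]).astype(float),0,255).astype(np.uint8))
cv2.imwrite("pics/crop2.png",np.clip(1.8*crop(390,170,80,80,7).astype(float),0,255).astype(np.uint8))
```

```text
(no output)
```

View pics/crop1.png

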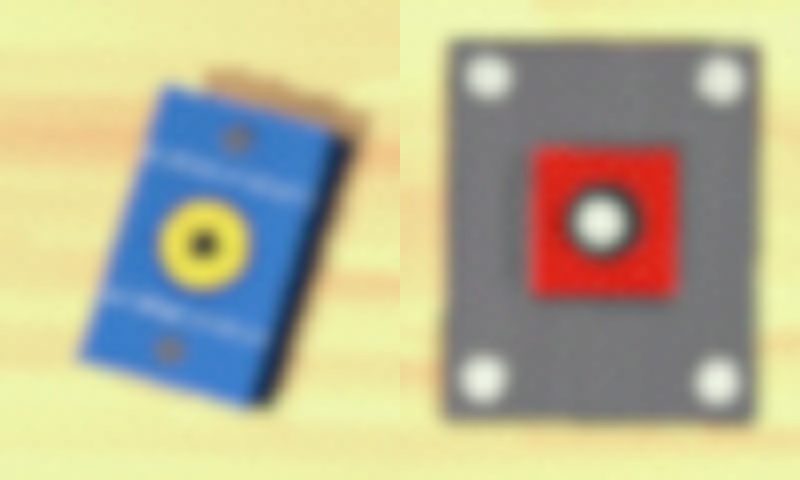

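View pics/crop2.png

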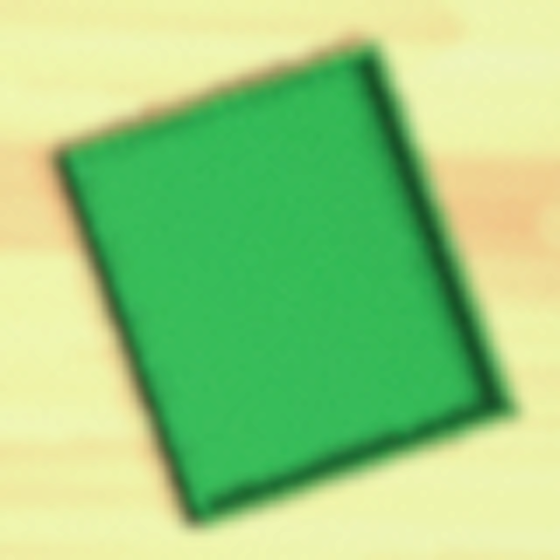

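Run:
```python
from h import *
np.set_printoptions(precision=4,suppress=True)
c,p,d=load("top0")
def U(X,Y,x0,y0,s): return x0+(X+.5)/s-.5, y0+(Y+.5)/s-.5
def P(l,x0,y0,s,z):
    return np.array([at_z(c,*U(X,Y,x0,y0,s),z)[:2] for X,Y in l])
b=P([(163,90),(345,135),(255,405),(80,358)],195,180,8,.042); print("block",b,b.mean(0),[np.linalg.norm(b[i]-b[i-1]) for i in range(4)])
e=(b[0]+b[1]-b[2]-b[3]);print("yaw block",np.degrees(np.arctan2(e[1],e[0])))
print("bush",P([(204,244)],195,180,8,.042))
q=P([(50,40),(358,43),(354,422),(44,418)],295,170,8,.012); print("post",q,q.mean(0),[np.linalg.norm(q[i]-q[i-1]) for i in range(4)])
e=(q[0]+q[1]-q[2]-q[3]);print("yaw post",np.degrees(np.arctan2(e[1],e[0])))
print("screws",P([(88,76),(321,80),(317,382),(83,379)],295,170,8,.012).mean(0))
a=P([(132,148),(280,148),(278,297),(132,295)],295,170,8,.040); print("anvil",a.mean(0))
print("pin",P([(199,221)],295,170,8,.074))
t=P([(60,148),(375,42),(512,412),(190,525)],390,170,7,.025); print("tray",t,t.mean(0),[np.linalg.norm(t[i]-t[i-1]) for i in range(4)])
for n,u,v,z in(("glue",244,91,.15),("jar",387,108,.08),("sd",360,283,.013),("sd2",272,287,.005)): print(n,at_z(c,u,v,z))
for u,v in((221,210),(320,198),(312,180),(430,210)): print(at_depth(c,u,v,d[v,u]))
```

```text
block [[0.5889 0.2225]
 [0.5776 0.1725]
 [0.5033 0.1941]
 [0.5151 0.2419]] [0.5462 0.2077] [np.float64(0.07623969664856085), np.float64(0.0512568784693786), np.float64(0.07737197748597179), np.float64(0.049185351408825614)]
yaw block -15.485835660830631
bush [[0.5469 0.2096]]
post [[ 0.6337  0.0359]
 [ 0.6349 -0.0523]
 [ 0.5264 -0.053 ]
 [ 0.5257  0.035 ]] [ 0.5802 -0.0086] [np.float64(0.10795775452312113), np.float64(0.08821762336470856), np.float64(0.10851231128066877), np.float64(0.08795857727539867)]
yaw post 0.4142774611085013
screws [ 0.5805 -0.0088]
anvil [ 0.5801 -0.0088]
pin [[ 0.5773 -0.0061]]
tray [[ 0.6004 -0.1852]
 [ 0.6374 -0.2878]
 [ 0.5183 -0.3317]
 [ 0.48   -0.2276]] [ 0.559  -0.2581] [np.float64(0.12754614530028133), np.float64(0.10912003343270209), np.float64(0.126854938622), np.float64(0.11097875676465398)]
glue [0.7774 0.1491 0.15  ]
jar [ 0.7735 -0.1479  0.08  ]
sd [ 0.3914 -0.1027  0.013 ]
sd2 [0.3782 0.0946 0.005 ]
[0.5471 0.2078 0.0411]
[ 0.5757 -0.0073  0.0733]
[0.6216 0.0101 0.0133]
[ 0.5595 -0.2638  0.0044]
```

```bash
cat >> h.py <<'E'
np.set_printoptions(precision=4,suppress=True)
def down(yaw):  # yaw of block x axis deg -> tool z along block x
    t=np.radians(yaw); z=np.array([np.cos(t),np.sin(t),0]); x=np.array([0,0,-1.]); y=np.cross(z,x); return np.column_stack([x,y,z])
def off(yaw,a): t=np.radians(yaw); return np.array([np.cos(t)*a,np.sin(t)*a,0])
E
python3 - <<'E'
from h import *
R=down(-15.5)
print(R)
goto(np.array([.5469,.2086,.17])-off(-15.5,.035),R)
print(observe()["eef_pos"],observe()["time_s"],observe()["ft_force"])
c,p,d=snap("wrist","w1")
E
```

```text
[[ 0.      0.2672  0.9636]
 [ 0.      0.9636 -0.2672]
 [-1.      0.      0.    ]]
[0.5131 0.2187 0.1701] 2.0333 [ 0.002   0.9495 -0.2413]
```

View pics/w1.png

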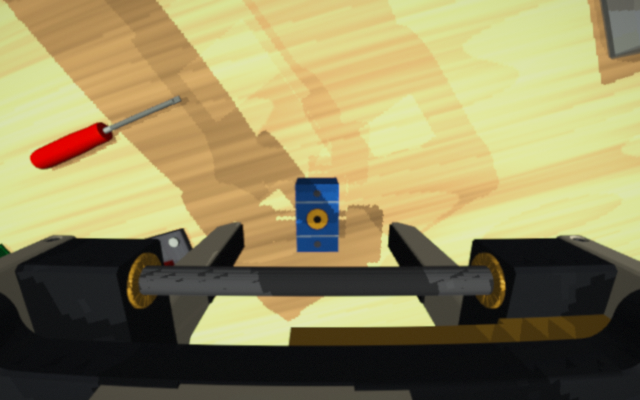

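Run:
```python
from h import *
c,p,d=load("w1")
cv2.imwrite("pics/crop3.png",cv2.resize(p[170:260,280:360],None,fx=6,fy=6,interpolation=cv2.INTER_CUBIC))
m=(cv2.cvtColor(p,cv2.COLOR_BGR2HSV)[...,0]); print(d[170:260:10,317])
```

```text
[0.3393 0.3188 0.3013 0.3043 0.3081 0.3113 0.3144 0.3156 0.3197]
```

View pics/crop3.png

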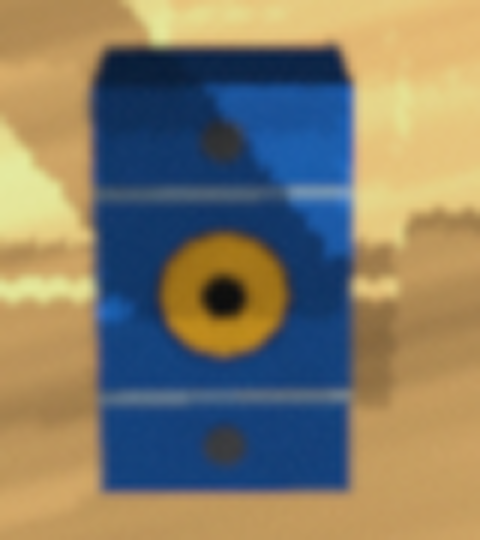

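The wrist crop shows the block top with corners near (95,85), (350,85), (350,490), (103,490) and the bushing centre at (224.5,295).

Run:
```python
from h import *
c,p,d=load("w1")
f=lambda X,Y:at_z(c,280+(X+.5)/6-.5,170+(Y+.5)/6-.5,.042)[:2]
b=np.array([f(*q) for q in((95,85),(350,85),(350,490),(103,490))]);print(b,b.mean(0),[np.linalg.norm(b[i]-b[i-1]) for i in range(4)])
e=b[2]+b[3]-b[0]-b[1];print(np.degrees(np.arctan2(e[1],e[0])))
e=f(224,446)-f(222,142);print("dots",np.degrees(np.arctan2(e[1],e[0])),np.linalg.norm(e))
print("bush",f(224.5,295))
```

```text
[[0.5004 0.1995]
 [0.5126 0.2437]
 [0.5897 0.2242]
 [0.5771 0.1783]] [0.545  0.2114] [np.float64(0.07953491198764577), np.float64(0.04595216331511453), np.float64(0.0795559267411728), np.float64(0.0475270428908633)]
-14.828890550146452
dots -15.021961220320467 0.059768702182565345
bush [0.5451 0.2114]
```

Run:
```python
from h import *
R=down(-15)
goto(np.array([.577,-.006,.202])-off(-15,.035),R)
o=observe();print(o["eef_pos"],o["time_s"],o["tool_rot"])
c,p,d=snap("wrist","w2")
cv2.imwrite("pics/w2c.png",cv2.resize(p[150:260,250:390],None,fx=5,fy=5,interpolation=cv2.INTER_CUBIC))
e=np.array(c["eye"]);print(e,c["orientation"])
```

```text
[0.5432 0.004  0.2018] 2.9667 [[-0.0002  0.2585  0.966 ]
 [ 0.0004  0.966  -0.2585]
 [-1.      0.0003 -0.0003]]
[0.4767 0.0219 0.3675] [[ 0.2581 -0.9359 -0.2399]
 [ 0.9661  0.25    0.0641]
 [-0.     -0.2483  0.9687]]
```

View pics/w2c.png

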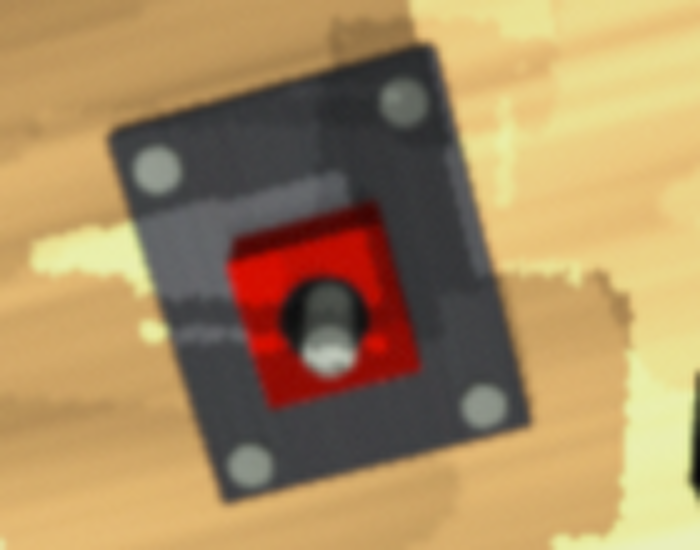

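Wrist crop: pin top centre about (330,350), anvil top corners (230,265), (385,228), (420,370), (270,408).

Run:
```python
from h import *
c,p,d=load("w2")
f=lambda X,Y,z:at_z(c,250+(X+.5)/5-.5,150+(Y+.5)/5-.5,z)[:2]
print("pin",f(330,350,.074))
print("base",np.mean([f(*q,.012) for q in((110,132),(432,45),(530,425),(226,502))],0))
print("screws",np.mean([f(*q,.012) for q in((157,170),(404,102),(484,407),(250,466))],0))
print("anvil",np.mean([f(*q,.04) for q in((230,265),(385,228),(420,370),(270,408))],0))
# projection of held bush (tcp + 23..)
import numpy as np
def proj(X):
    q=np.array(c["orientation"]).T@(X-np.array(c["eye"]));x,y=q[0]/-q[2],-q[1]/-q[2];k=1+c["k1"]*(x*x+y*y);K=c["intrinsics"];return K[0,0]*x*k+K[0,2],K[1,1]*y*k+K[1,2]
o=np.array([.5432,.004,.2018])
for dz in(0,.019,.04): print(dz,proj(o+[0,0,dz]),proj(o+[0,0,dz]-off(-15,.03)))
```

```text
pin [ 0.5757 -0.0047]
base [ 0.578  -0.0067]
screws [ 0.58   -0.0075]
anvil [ 0.579  -0.0066]
0 (np.float64(315.59450078722824), np.float64(235.88143990460475)) (np.float64(315.6236383904613), np.float64(190.270491910678))
0.019 (np.float64(315.57704494263714), np.float64(248.6848218447941)) (np.float64(315.60873628807883), np.float64(198.21671073180804))
0.04 (np.float64(315.55247204203124), np.float64(266.73087714140263)) (np.float64(315.58742697430023), np.float64(209.58825190149147))
```

Run:
```python
from h import *
R=down(-15)
goto([.546,.2105,.09],R)
move_straight([.546,.2105,.006],feed=.12)
grasp(60)
o=observe();print(o["eef_pos"],o["finger_gap"],o["ft_force"],o["time_s"])
move_straight([.546,.2105,.15],feed=.12)
hold(.2)
o=observe();print(o["eef_pos"],o["finger_gap"],o["ft_force"],o["moment"],o["time_s"])
c,p,d=snap("wrist","w3")
cv2.imwrite("pics/w3c.png",cv2.resize(p[170:300,240:390],None,fx=5,fy=5,interpolation=cv2.INTER_CUBIC))
```

```text
[0.546  0.2106 0.0061] 0.04782956066383563 [ 0.1289  0.817  -0.0745] 5.5833
[0.5459 0.2104 0.1495] 0.04773190517721907 [ 0.5316 -0.154  -4.7293] [0.0076 0.0145 0.0259] 7.1333
```

View pics/w3c.png

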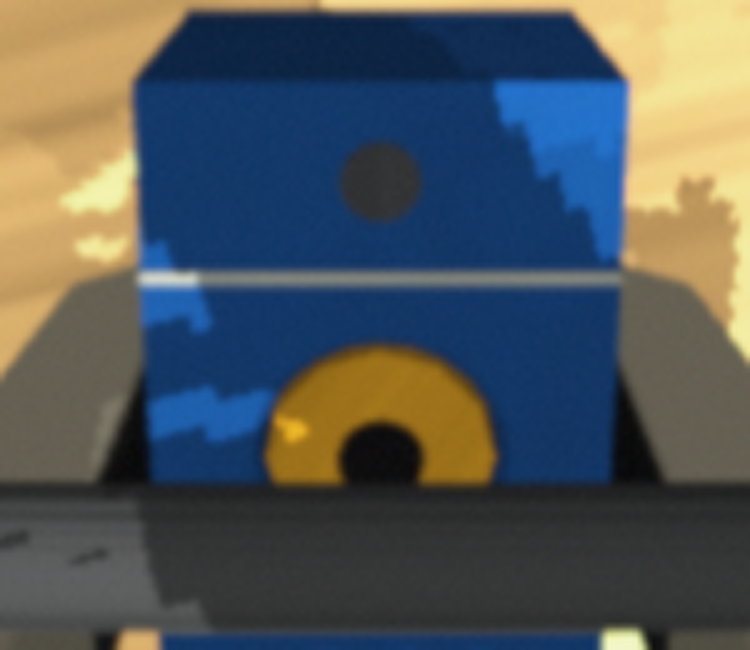

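Held block: bushing centre near (380.5,458) in the crop, dot (380.5,181), edges level, so no tilt.

Run:
```python
from h import *
c,p,d=load("w3"); tcp=np.array([.5459,.2104,.1495]);zt=tcp[2]+.036
f=lambda X,Y:at_z(c,240+(X+.5)/5-.5,170+(Y+.5)/5-.5,zt)[:2]
R=down(-15)
for n,q in(("bush",(380.5,458)),("dot",(380.5,181)),("edgeL",(135,80)),("edgeR",(628,80))):
    r=f(*q)-tcp[:2]; print(n,f(*q),"along y,z tool",r@R[:2,1],r@R[:2,2])
```

```text
bush [0.545  0.2108] along y,z tool 0.00015185596115709633 -0.0010011011000039326
dot [0.5163 0.2185] along y,z tool 0.00014099668575143294 -0.030720115774769345
edgeL [0.5005 0.1984] along y,z tool -0.02336378473051564 -0.0407705662425062
edgeR [0.5127 0.244 ] along y,z tool 0.02382370963959971 -0.04079742187486181
```

Run:
```python
from h import *
R=down(-15)
goto([.5766,-.0051,.095],R)
hold(.3)
o=observe();print(o["eef_pos"],o["ft_force"],o["moment"],o["time_s"])
s=move_straight([.5766,-.0051,.070],feed=.015,stop_force=5)
o=observe();print(s,o["eef_pos"],o["ft_force"],o["moment"],o["time_s"])
```

```text
[ 0.5767 -0.0043  0.0952] [ 0.8831  0.0616 -4.3014] [-0.0272 -0.0271  0.0301] 8.3833
False [ 0.5767 -0.0051  0.0701] [ 0.1048 -0.554  -4.3795] [ 0.0098 -0.0169  0.0066] 10.2
```

The pin went in without contact. Now I'll press down.

Run:
```python
from h import *
s=move_straight([.5766,-.0051,.050],feed=.012,stop_force=20)
o=observe();print(s,o["eef_pos"],o["ft_force"],o["moment"],o["time_s"])
if not s:
    s=move_straight([.5766,-.0051,.0445],feed=.006,stop_force=9)
    o=observe();print(s,o["eef_pos"],o["ft_force"],o["moment"],o["time_s"])
```

```text
False [ 0.5765 -0.0051  0.0498] [-0.398  -0.4434 -3.3954] [ 0.0259  0.0364 -0.0142] 12.0167
True [ 0.5766 -0.0051  0.046 ] [-0.3036 -0.2189  6.1044] [ 0.0175  0.0472 -0.0528] 12.7
```

Run:
```python
from h import *
hold(.3); open_gripper()
o=observe();print(o["eef_pos"],o["finger_gap"],o["ft_force"],o["time_s"])
move_straight([.5766,-.0051,.14],feed=.1)
R=down(-15)
move_straight(np.array([.5766,-.0051,.19])-off(-15,.035),feed=.15)
c,p,d=snap("wrist","w4"); print(observe()["eef_pos"],observe()["time_s"])
cv2.imwrite("pics/w4c.png",cv2.resize(p[150:270,250:390],None,fx=5,fy=5,interpolation=cv2.INTER_CUBIC))
```

```text
[ 0.5759 -0.0051  0.0449] 0.09297954233427279 [ 0.0292  0.6738 -0.043 ] 13.8833
[0.5428 0.0039 0.1889] 15.5917
```

View pics/w4c.png

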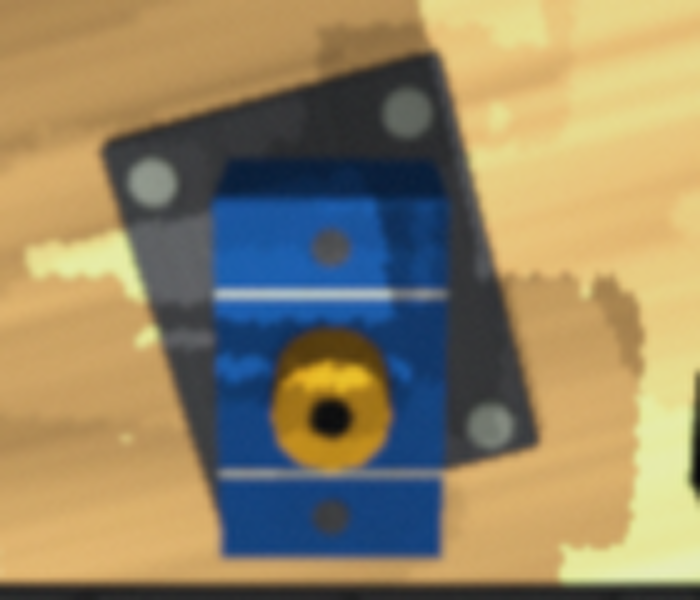

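Block is seated on the anvil and the bushing stands proud, its top centre at crop (331,417).

Run:
```python
from h import *
c,p,d=load("w4")
b=at_z(c,250+331.5/5-.5,150+417.5/5-.5,.100)[:2];print("bush",b)
x,y=b+np.array([.0003,-.0003])
R=down(-15)
move_straight([x,y,.13],R,feed=.15)
s=move_straight([x,y,.0845],feed=.05,stop_force=8)
o=observe();print(s,o["eef_pos"],o["ft_force"])
grasp(15); hold(.2)
o=observe();print(o["eef_pos"],o["finger_gap"],o["ft_force"],o["time_s"])
move_straight([x,y,.15],feed=.06)
o=observe();print(o["eef_pos"],o["finger_gap"],o["ft_force"],o["time_s"])
c,p,d=snap("wrist","w5");snap("scene","s5")
```

```text
bush [ 0.5757 -0.0048]
False [ 0.5762 -0.0051  0.0849] [ 0.3782 -0.8592  0.0306]
[ 0.5761 -0.005   0.0845] 0.023180031906976425 [ 0.1085  0.075  -0.2557] 18.5417
[ 0.5759 -0.005   0.1495] 0.02341735734786936 [-0.5458  0.1286 -1.5159] 19.7833
```

View pics/w5.png

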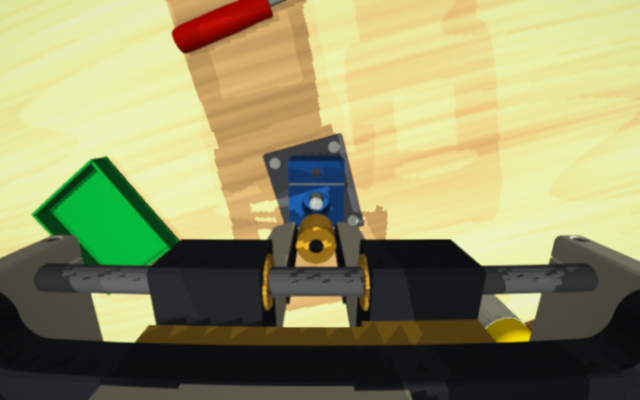

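View pics/s5.png

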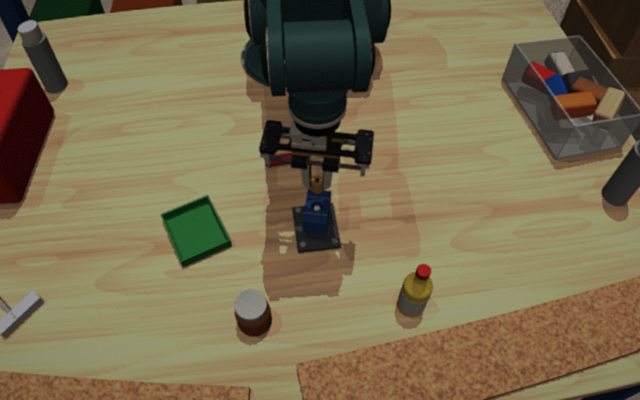

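The bushing is held at (316,245) and the block stays on the post with the pin visible through it. Next, place it in the tray.

Run:
```python
from h import *
R=down(-32.7); x,y=.5585,-.2578
goto([x,y,.10],R); hold(.2)
o=observe();print(o["eef_pos"],o["finger_gap"],o["time_s"])
move_straight([x,y,.022],feed=.08)
s=move_straight([x,y,.0125],feed=.01,stop_force=3)
o=observe();print(s,o["eef_pos"],o["ft_force"],o["time_s"])
hold(.2);open_gripper();hold(.2)
o=observe();print(o["eef_pos"],o["finger_gap"],o["ft_force"])
move_straight([x,y,.12],feed=.08)
move_straight(np.array([x,y,.2])-off(-32.7,.04),feed=.2)
print(observe()["time_s"])
snap("wrist","w6")
goto([.35,.4,.3],down(40)); snap("top","t6"); print(observe()["time_s"])
```

```text
[ 0.559  -0.2567  0.1004] 0.023451189815252665 21.0917
True [ 0.5584 -0.2578  0.0145] [-0.1108  0.399   5.2495] 22.9333
[ 0.5581 -0.2576  0.0139] 0.09304790224722942 [ 0.4075 -0.1496  1.2252]
26.5917
29.0667
```

View pics/w6.png

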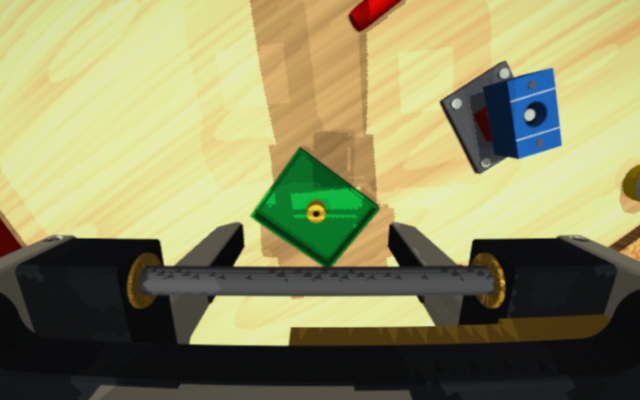

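View pics/t6.png

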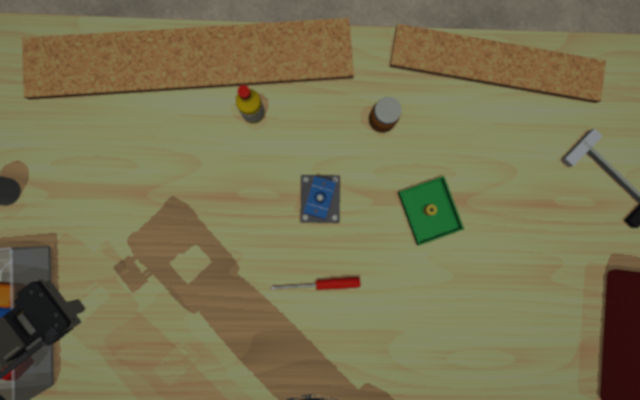

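The bushing stands in the tray (wrist view (316,213), top view (431,210)). The block is on the post at (320,198), and the glue, jar and screwdriver pixels haven't changed. One last depth check before handing in.

Run:
```python
from h import *
c,p,d=load("t6"); print([at_depth(c,u,v,d[v,u]) for u,v in((325,186),(315,211),(310,197),(330,198),(433,209))])
c0,p0,d0=load("top0")
for n,(a,b,e,f) in dict(glue=(230,270,80,125),jar=(365,405,95,135),sd=(268,365,273,295)).items(): print(n,cv2.absdiff(p,p0)[e:f,a:b].mean())
o=observe();print(o["ft_force"],o["dq"].max(),o["time_s"])
job_done()
```

```text
[array([ 0.6009, -0.0172,  0.0796]), array([0.5474, 0.0028, 0.0801]), array([0.5767, 0.014 , 0.0803]), array([ 0.5754, -0.0282,  0.0822]), array([ 0.5602, -0.2621,  0.0328])]
glue 1.528888888888889
jar 1.7064583333333334
sd 1.7902218056857233
[-0.2543 -0.7325 -0.6901] 0.16470264014244054 29.0667
the job is handed in; nothing more can be done
```

The job is handed in at 29 s of the 72 s allowed. `job_done()` gave no verdict, so the results below are from my own checks.

- **Finding the pin:** The top and wrist cameras agreed on the step from the bushing to the pin within about 0.5 mm. They put the pin roughly 3 mm off the post's middle along x and 2 mm along y.
- **Pressing the block on:** The pin entered the access hole first try, with no search and no contact force. The block came to rest at the height expected for the anvil. The force on the tool was about 10 N above the held weight at the end of the press. That is the only press reading I took; I did not record the peak while the bushing was being pushed up.
- **Moving the bushing:** I gripped it at 15 N, lifted it out and set it down near the middle of the green tray. Floor contact came at exactly the expected height.

**Last checks:**
- **Block:** level on the anvil. Its top reads about 80 to 82 mm, and 82 mm is fully down.
- **Bushing:** standing in the tray. Its top reads about 33 mm, and 30 mm was expected.
- **Glue, jar and screwdriver:** unchanged between the first and last top-camera pictures.
- **Robot:** moved well clear, with no contact force showing.

The two cameras disagreed by about 2 mm on absolute positions, which is within their stated accuracy. Nothing else failed or disagreed.

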